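# Sort out the stiff push-pull button station at a control-panel bench

## Task

Two of the three mushroom-button boxes on the bench are good: pressed straight down, the mushroom clicks in and stays in at less than 8 N; press those two in and leave them so, standing where they are. The third is too stiff to click at that force: find it by feel, never leaning on any mushroom with more than about 12 N, and leave its mushroom out. Pick the stiff one up by its box and stand it upright on the floor of the open grey reject bin, and leave everything else where it lies.

Things in the scene. Friction and masses are not known exactly. Their poses are not given: they have to be found in the camera images.
- station_a_mid (a point): centre of one of three control boxes that look alike: light-grey closed box, 72 mm along its x, 56 mm along its y, 46 mm high, about 0.3 kg, loose, with one black 40 mm mushroom button on top. The point is 23 mm above the underside, z up. The mushroom's top is 73 mm above the underside when out, 65 mm when latched in. To pick it up, hold the box by its two sides 56 mm apart.
- button_a_top (a point): the centre of the flat top of the mushroom of station_a (flat over 22 mm); moves down with it.
- button_a (a joint): travel of station_a's stem under the mushroom: 0 out, 0.008 m latched in. All three: the resistance rises to its peak at 2 to 2.5 mm, falls slowly to nothing at 6.2 mm; there it snaps home to 8 mm by itself (the click: the force vanishes from the finger) and stays in; let go before, it springs back out. End stop at 8 mm. The mushroom itself gives 1 mm per 6 N on its stem.
- station_b_mid (a point): centre of the box of station_b, 23 mm above its underside; same sizes, look and axes as station_a.
- button_b_top (a point): the centre of the flat top of the mushroom of station_b (flat over 22 mm); moves down with it.
- button_b (a joint): travel of station_b's stem, built as button_a: 0 out, 0.008 m latched in. The peak force is between 5 and 8 N on the two good boxes of the three and over 20 N on the stiff one; which is the stiff one cannot be seen and must be felt.
- station_c_mid (a point): centre of the box of station_c, 23 mm above its underside; same sizes, look and axes as station_a.
- button_c_top (a point): the centre of the flat top of the mushroom of station_c (flat over 22 mm); moves down with it.
- button_c (a joint): travel of station_c's stem, built as button_a: 0 out, 0.008 m latched in.
- bin_floor (a point): the reject bin: an open grey box fixed to the bench, 200 mm along its own x, 150 mm along its own y, 60 mm high, walls and floor 4 mm thick, empty. This point is the centre of its inner floor.
- selector: bystander: the same kind of box but with a rotary selector knob in place of a mushroom, 70 mm high. Origin: centre of its underside.
- meter: bystander: black multimeter lying flat, 75 x 150 x 40 mm. Origin: centre of its underside, 150 mm side along its y.
- tape: bystander: roll of tape lying flat, 96 mm across, 24 mm high. Origin: centre of its underside.
- screwdriver: bystander: screwdriver lying along its own x, 200 mm long, about 30 mm high. Origin: under its middle.
- gland: bystander: brass cable gland standing up, 28 mm across, 30 mm high. Origin: centre of its underside.
- contact_block: bystander: small grey contact block, 30 x 44 x 30 mm. Origin: centre of its underside.
- plate: bystander: half-built aluminium mounting plate, 190 x 150 mm, with devices up to 78 mm high, fixed to the bench. Origin: centre of its underside.
Not all that is in view belongs to the job. What is shaped like the part that bears station_c_mid but purple or red is not meant.

How it is judged:
By the outcome, as a careful person would: the job done as asked, in the order asked, and still so for the second after the job is handed in, with the robot touching nothing.
It also fails if it takes over 67 s, if anything falls off the work surface, if the arm or the gripper's body presses on something with over 40 N, if the wrist force passes 120 N, or if a joint passes its speed limit or range.

## Robot

A 6-joint arm with a two-finger parallel gripper is mounted at the origin on the work surface. World frame = base frame: x ahead of the robot, y to its left, z up, the work surface at z = 0. Lengths are in m, angles in degrees, forces in N, time in s.
With the tool pointing down it reaches from about 0.35 to 0.975 m from the base axis. Payload 17.4 kg.
Tool frame: the origin (TCP) lies at the very end of the fingers, on their centre line; the grasp point (between the pads) lies 19 mm behind it; z points along the fingers, y is the line along which they close (so a half turn about z gives the same grasp; the last joint's range is limited). The gripper opens to 85 mm and grips with 20 to 120 N. Pads are 22 mm wide; open, the fingers measure 114 mm over their backs; the gripper's body (76 mm by 85 mm) begins 54 mm behind the grasp point. The pads swing forward as they close: fully open they stand 13 mm farther back than shut.
Start: joints at [-78.828, 6.646, 82.598, -0, 90.757, -2.166], TCP at [0.156, -0.657, 0.231] pointing down, gripper open.
Joint ranges: [-162.19, 162.19], [-47.58, 125.68], [4.15, 143.07], [-65.23, 245.23], [0.69, 171.88], [-170.13, 170.13]. Speed limits (degrees/s): [108.29, 108.29, 127.2, 180, 180, 180].

## Interface

Orientations are given as [roll, pitch, yaw] about the fixed x, y, z axes, in that order (R = Rz(yaw) Ry(pitch) Rx(roll)).
In Python, from bench import r gives the robot as it stands. Calls block until the motion is done:
- r.goto(position, orientation): joint-space move of the TCP to a pose.
- r.move_straight(position, v=0.15, frame=None, max_force=None): straight line of the TCP; frame=None keeps the orientation; v is the mean speed in m/s. With max_force (N) it stops when the force on the tool has changed by that much, and returns True; else False.
- r.goto_joints(angles): joint-space move.
- r.grip(opening, squeeze=None): opening from 0.0 (shut) to 1.0 (fully open); squeeze is the grip in N (None keeps the last); returns when the fingers have stopped.
- r.sleep(seconds).
- r.ik(position, orientation): joint angles nearest the present ones, or None.
- r.read_state(): the state.
- r.grab_frame(name): name is "scene" or "top"; returns (picture, depth): 384x512x3 uint8, blue, green, red; 384x512 float32, m along the optical axis (not along the pixel's ray), 0 where there is no reading.
- r.calibration(name): a dict with "vertical_fov" (degrees; the focal length in pixels is half the picture's height over the tangent of half this angle, whatever the lens; pixels are square), "cx", "cy" (the principal point, pixels), "R" (3x3) and "t" (3): a world point X has camera coordinates R X + t. Camera axes: x right, y down, z forward; pixel columns grow to the right and rows downward; lengths in m; the calibration is good to about 2 mm. A picture is of the moment at which its call begins. calibration takes no time and is no camera call.
A pose or a line that the arm cannot do raises r.Unreachable and nothing moves.
- r.sign_off(): hands the job in; it is judged then, once.
The state is a dict: "time": time; "joint_positions": joint angles; "qd": joint speeds; "effort": joint torques, N m; "tcp_pos": TCP position; "ee_rot": TCP orientation; "ft_force": force on the tool from outside, world axes, zero at the start; "wrist_torque": the same for the moment, N m; "grip_width": opening from 0.0 (shut) to 1.0 (fully open); "grasp_force": force on a finger pad.
Only numpy, scipy, OpenCV 4.12 (cv2) and the standard library are available. Lean on these libraries where they do the work, as an engineer would, in place of code of your own. Each camera call takes 0.05 s, during which the arm holds its last target. There are 200 camera calls.

## Working session

There is one attempt and no reset: what is moved stays moved. The work goes in short steps, each a Python script; the robot and the scene stay as the last script left them, time stands still between calls to the robot, and variables do not carry over. Pictures are saved under pics/ and viewed, at most 10 in all, crops included, and the job is handed in when it is done.

```bash
mkdir -p pics
python3 - <<'E'
from bench import r
import cv2,numpy as np
for n in("scene","top"):
    p,d=r.grab_frame(n); cv2.imwrite(f"pics/{n}0.png",p); np.savez(f"{n}0.npz",p=p,d=d)
    c=r.calibration(n); print(n,c, "cam pos",-np.array(c["R"]).T@np.array(c["t"]), (d>0).mean())
print(r.read_state())
E
```

```text
scene {'vertical_fov': 46.40284262480062, 'cx': 257.41763755042257, 'cy': 194.9353091110012, 'R': array([[ 0.19846292,  0.97996094,  0.01700081],
       [ 0.77123173, -0.14543969, -0.6197168 ],
       [-0.60482566,  0.13610237, -0.78464136]]), 't': array([-0.09841582, -0.35630375,  1.6931304 ])} cam pos [ 1.31837337 -0.1858161   1.10936587] 0.9961191813151041
top {'vertical_fov': 54.994631593501175, 'cx': 251.04032303284882, 'cy': 188.96507650942937, 'R': array([[-0.02604051, -0.99965977, -0.00149464],
       [-0.9868178 ,  0.02594483, -0.15974196],
       [ 0.15972639, -0.00268482, -0.98715767]]), 't': array([0.02268406, 0.50556944, 0.92154029])} cam pos [0.35230132 0.0120336  0.99050012] 0.9958445231119791
{'time': 0.1, 'joint_positions': array([-7.88281527e+01,  6.67060963e+00,  8.26292589e+01,  1.88396159e-04,
        9.07559670e+01, -2.16437867e+00]), 'qd': array([ 0.02934894, -0.0017285 , -0.07423752, -0.04273732, -0.00547599,
       -0.04890799]), 'effort': array([ 1.47878851e-03, -7.33665991e+01, -6.33789897e+01, -1.46167745e-04,
        5.24614326e-03, -3.92157560e-06]), 'tcp_pos': array([ 0.15567758, -0.65664559,  0.23067384]), 'ee_rot': array([-1.79944211e+02, -2.29696146e-03,  1.33362273e+01]), 'ft_force': array([-0.60399053,  0.6137837 ,  0.0574231 ]), 'wrist_torque': array([ 0.02482268,  0.02050315, -0.06217895]), 'grasp_force': 0.0, 'grip_width': 1.001745427442826}
```

View pics/top0.png

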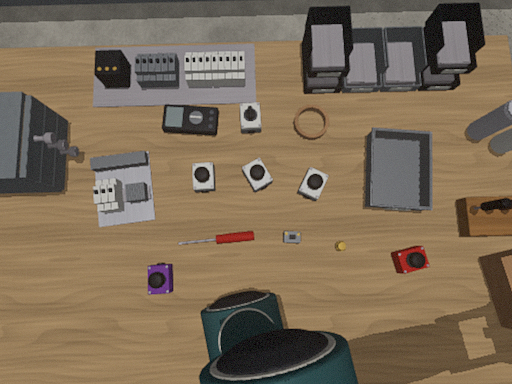

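View pics/scene0.png

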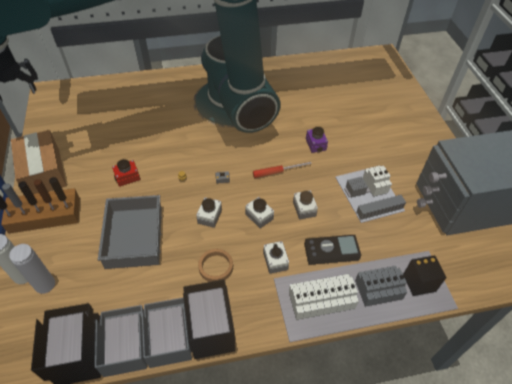

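The top view shows three mushroom boxes at (203,177), (257,174) and (314,184), with the selector at (251,117) and the bin at (398,169). The purple (159,280) and red (412,260) ones are decoys. The scene view shows the boxes at (305,203), (260,211) and (208,211), and the bin at (132,232).

```bash
cat > h.py <<'E'
import cv2,numpy as np
from bench import r
def cast(n,uv,z):
    c=r.calibration(n);R=np.array(c["R"]);t=np.array(c["t"]);f=192/np.tan(np.radians(c["vertical_fov"]/2))
    uv=np.atleast_2d(uv).astype(float)
    d=np.c_[(uv[:,0]-c["cx"])/f,(uv[:,1]-c["cy"])/f,np.ones(len(uv))]@R
    o=-R.T@t
    return o+d*((z-o[2])/d[:,2])[:,None]
def cloud(n,d):
    c=r.calibration(n);R=np.array(c["R"]);t=np.array(c["t"]);f=192/np.tan(np.radians(c["vertical_fov"]/2))
    v,u=np.mgrid[:384,:512]
    return (np.dstack([(u-c["cx"])/f*d,(v-c["cy"])/f*d,d])-t)@R
def boxes(n,p,d,seeds,w):
    P=cloud(n,d);hsv=cv2.cvtColor(p,cv2.COLOR_BGR2HSV);out=[]
    for (u,v) in seeds:
        s=np.zeros(d.shape,bool);s[v-w:v+w,u-w:u+w]=1
        b=s&(P[...,2]>.025)&(P[...,2]<.1)
        white=b&(hsv[...,1]<60)&(hsv[...,2]>120)&(P[...,2]>.036)
        dark=(b&(hsv[...,2]<70)&(P[...,2]>.055)).astype(np.uint8)
        zt=np.median(P[white][:,2]);zm=np.median(P[dark>0][:,2])
        k=max(cv2.findContours(dark,0,2)[0],key=cv2.contourArea)
        m=cv2.moments(k);uvm=[m['m10']/m['m00'],m['m01']/m['m00']]
        hull=cv2.convexHull(np.argwhere(white)[:,::-1].astype(np.int32))[:,0]
        q=cast(n,hull,.046)[:,:2]
        rc=cv2.minAreaRect((q*1000).astype(np.float32))
        (cx,cy),(a,bb),ang=rc
        if a<bb: ang+=90
        out.append((cast(n,uvm,.073)[0][:2],np.array([cx,cy])/1000,sorted([a,bb]),ang%180,zt,zm))
    return out
E
python3 - <<'E'
from h import *
np.set_printoptions(precision=4,suppress=True)
for n,seeds in(("top",[(203,177),(257,174),(314,184)]),("scene",[(305,203),(260,211),(208,211)])):
    z=np.load(n+"0.npz")
    for o in boxes(n,z['p'],z['d'],seeds,20 if n=="top" else 17): print(n,*o)
    P=cloud(n,z['d']); print("table z",np.median(P[300:310,170:190,2]) if n=="top" else np.median(P[150:160,180:190,2]))
    u,v=(398,169) if n=="top" else (132,232)
    print("bin floor",P[v,u])
    s=np.zeros(P.shape[:2],bool); 
    if n=="top": s[120:218,358:440]=1
    else: s[190:275,92:168]=1
    m=s&(P[...,2]>.05)&(P[...,2]<.075)
    q=P[m][:,:2];print("bin rim",m.sum(),cv2.minAreaRect((q*1000).astype(np.float32)))
    im=z['p']; 
    c=im[110:210,170:340] if n=="top" else im[170:280,190:330]
    cv2.imwrite(f"pics/{n}_crop.png",cv2.resize(c,None,fx=4.5,fy=4.5,interpolation=cv2.INTER_CUBIC))
E
```

```text
top [0.5434 0.1339] [0.5445 0.1339] [52.200225830078125, 71.56095123291016] 179.94796752929688 0.04635324397927998 0.07278404433733807
top [ 0.5452 -0.0067] [ 0.5469 -0.0074] [53.808074951171875, 71.03829193115234] 28.631113052368164 0.046305053665524225 0.07266987517078935
top [ 0.5171 -0.1525] [ 0.5182 -0.154 ] [54.39014434814453, 70.681884765625] 152.6212921142578 0.04633832951036295 0.07280735907048655
table z 0.0005082925928001059
bin floor [ 0.5563 -0.3928  0.0055]
bin rim 1074 ((550.0481567382812, -380.7027282714844), (160.42733764648438, 209.29647827148438), 84.1610336303711)
  return _methods._mean(a, axis=axis, dtype=dtype,
  ret = ret.dtype.type(ret / rcount)
Traceback (most recent call last):
  File "h.py", line 21, in boxes
    k=max(cv2.findContours(dark,0,2)[0],key=cv2.contourArea)
ValueError: max() iterable argument is empty
```

View pics/top_crop.png

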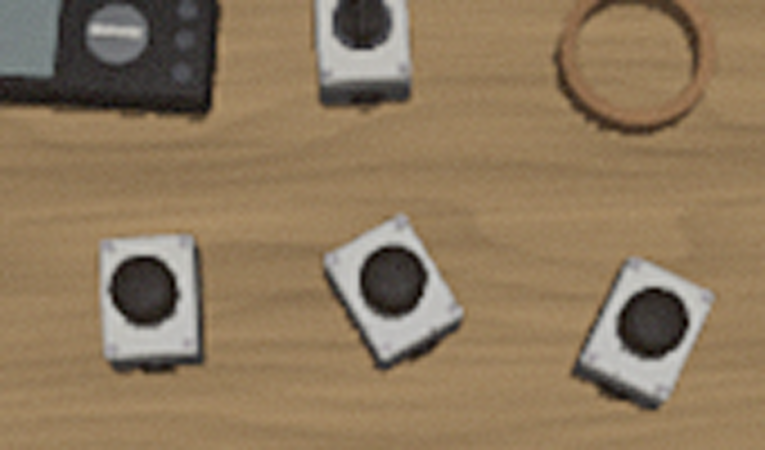

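All heights and sizes match (46 mm, 73 mm, 72×56 mm). I'll press the nearest mushroom first, with a force cap.

```bash
cat >> h.py <<'E'
T=[np.array([.5434,.1339]),np.array([.5455,-.0068]),np.array([.5173,-.1527])]
def press(i):
    x,y=T[i]; r.goto([x,y,.13],[180,0,90]); r.move_straight([x,y,.078],v=.1); r.sleep(.3)
    f0=r.read_state()["ft_force"]
    hit=r.move_straight([x,y,.0655],v=.005,max_force=9.5)
    s=r.read_state()
    r.move_straight([x,y,.13],v=.15)
    print(i,"hit",hit,"z",s["tcp_pos"].round(4),"f0",f0.round(2),"f",s["ft_force"].round(2),"t",r.read_state()["time"])
    return hit
E
python3 - <<'E'
from h import *
r.grip(0.0,40); press(2)
E
```

```text
2 hit False z [ 0.5173 -0.1527  0.0655] f0 [ 0.57  0.36 -0.55] f [ 0.15 -0.82  0.32] t 7.3083
```

Run:
```python
from h import *
press(1); press(0)
p,d=r.grab_frame("top"); cv2.imwrite("pics/top1.png",p); np.savez("top1.npz",p=p,d=d)
p,d=r.grab_frame("scene"); np.savez("scene1.npz",p=p,d=d); P=cloud("scene",d)
z=np.load("scene0.npz");P0=cloud("scene",z['d'])
for u,v in((305,203),(260,211),(208,211)):
    for Q in(P0,P):
        w=Q[v-17:v+17,u-17:u+17,2]; print((u,v),np.percentile(w,[80,90,95,99]).round(4))
```

```text
1 hit False z [ 0.5455 -0.0068  0.0655] f0 [0.59 0.32 0.62] f [ 0.14 -0.26 -0.51] t 12.15
0 hit True z [0.5435 0.1339 0.0712] f0 [-0.69  0.02  0.04] f [-3.42 -1.69  9.41] t 15.775
(305, 203) [0.0474 0.0669 0.073  0.0764]
(305, 203) [0.0476 0.0677 0.0724 0.0761]
(260, 211) [0.0472 0.0673 0.0725 0.0758]
(260, 211) [0.0472 0.0599 0.0653 0.0686]
(208, 211) [0.0472 0.0676 0.0731 0.0758]
(208, 211) [0.047  0.0593 0.0642 0.0676]
```

B and C clicked in: the force vanished and their tops now sit near 65 mm. A held at 9.4 N and stayed out, so it is the stiff one, and I'll pick it up.

Run:
```python
from h import *
z=np.load("scene0.npz");P=cloud("scene",z['d']); s=np.zeros(P.shape[:2],bool); s[190:275,92:168]=1
m=s&(P[...,2]>.05)&(P[...,2]<.075); print("bin scene",cv2.minAreaRect((P[m][:,:2]*1000).astype(np.float32)))
z=np.load("top1.npz");print(np.array(r.read_state()["joint_positions"]).round(0),r.ik([.544,.134,.012],[180,0,180]),r.ik([.55,-.381,.03],[180,0,84]))
x,y=.544,.134
r.grip(1.0); r.goto([x,y,.14],[180,0,180]); r.move_straight([x,y,.012],v=.08,max_force=8)
r.grip(0.0,40); s=r.read_state(); print("grip",s["grip_width"],s["grasp_force"],s["tcp_pos"])
r.move_straight([x,y,.20],v=.12); r.sleep(.3); s=r.read_state(); print(s["grip_width"],s["grasp_force"],s["ft_force"],s["time"])
p,d=r.grab_frame("scene"); cv2.imwrite("pics/lift.png",p)
```

```text
bin scene ((548.2280883789062, -378.2041015625), (158.76101684570312, 213.25277709960938), 84.2170639038086)
[ 11.  -5. 104.  -0.  81.  11.] [ 11.22912567   1.029728   109.6827578    0.          69.2875142
 -78.77087433] [-36.89560641  12.8661545   94.82574146   0.          72.30810404
 -30.89560641]
grip 0.6502437348447179 43.148313760757446 [0.54422561 0.13408726 0.01241181]
0.6521352458307222 42.68048644065857 [-0.01879806  0.59345414 -3.50336041] 22.2167
```

View pics/lift.png

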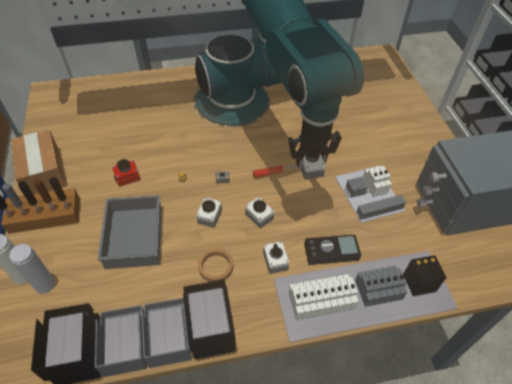

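The box hangs upright in the gripper at (313,165), with a weight of 3.5 N. Both bin estimates agree within 3 mm, so I'll place it.

Run:
```python
from h import *
x,y=.549,-.38
r.goto([x,y,.20],[180,0,84]); r.move_straight([x,y,.03],v=.12)
r.sleep(.2); h=r.move_straight([x,y,.0145],v=.015,max_force=4); s=r.read_state(); print(h,s["tcp_pos"],s["ft_force"])
r.grip(1.0); r.move_straight([x,y,.20],v=.12); r.goto([.40,-.55,.3],[180,0,84]); r.sleep(.3)
for n in("top","scene"):
    p,d=r.grab_frame(n); P=cloud(n,d)
    if n=="top":
        cv2.imwrite("pics/end.png",p)
        for u,v in((203,177),(257,174),(314,184),(398,169)):
            print((u,v),np.percentile(P[v-14:v+14,u-14:u+14,2],[50,80,90,95]).round(4))
        for o in boxes(n,p,d,[(257,174),(314,184)],20): print(*o)
print(r.read_state()["time"])
```

```text
True [ 0.54889778 -0.37994671  0.01647207] [-0.26888724  0.60367631  5.36411829]
(203, 177) [0.0006 0.0021 0.0028 0.0035]
(257, 174) [0.046  0.0617 0.0645 0.0659]
(314, 184) [0.0462 0.0622 0.065  0.0661]
(398, 169) [0.0499 0.0738 0.077  0.0783]
[ 0.54344594 -0.00634044] [ 0.54687018 -0.00737352] [53.972267150878906, 71.03829193115234] 28.631113052368164 0.04639683376184878 0.06424499711964418
[ 0.51564703 -0.15128576] [ 0.5181629  -0.15405788] [54.25188064575195, 70.68252563476562] 152.62009811401367 0.04665942213812971 0.06476068805883933
30.2083
```

View pics/end.png

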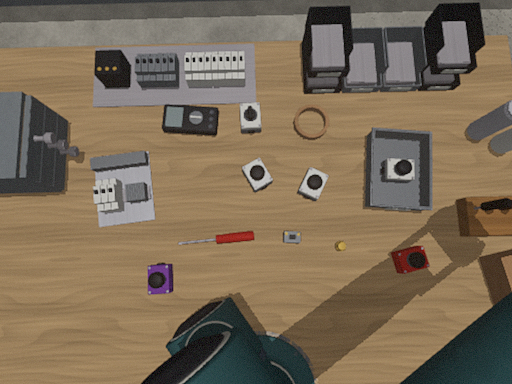

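The stiff box stands upright in the bin at (400,169), with its top at 77 mm (4 mm floor + 73 mm), so its mushroom is still out. The two good boxes are latched and unmoved, and everything else is where it was.

```bash
python3 -c "
from bench import r
print(r.sign_off())"
```

```text
the job is handed in; nothing more can be done
None
```

The job is handed in: the two good buttons are pressed in and latched where they stood, and the stiff box stands upright in the reject bin with its mushroom out (about 30 s used; pressed with about 9.4 N at most).

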